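# Drive the seated bush out of its rubber-mounted housing

## Robot

A 6-joint arm with a two-finger parallel gripper is mounted at the origin on a cart in front of the work surface, level with it; the furniture and walls round the work are solid. World frame = base frame: x ahead of the robot, y to its left, z up, the work surface at z = 0. Lengths are in m, angles in rad, forces in N, time in s.
With the tool pointing down it reaches from about 0.35 to 0.8 m from the base axis. Payload 7.3 kg.
Tool frame: the origin (TCP) lies at the very end of the fingers, on their centre line; the grasp point (between the pads) lies 19 mm behind it (ctrl.tcp_to_grasp is the distance from the TCP to the grasp point, in m); z points along the fingers, x is the direction in which the jaws open and shut, and the axes are right-handed (so a half turn about z gives the same grasp; the last joint's range is limited). The gripper opens to 85 mm and grips with 20 to 120 N. Pads are 22 mm wide; open, the fingers measure 114 mm over their backs; the gripper's body (76 mm by 85 mm) begins 54 mm behind the grasp point. The pads swing forward as they close: fully open they stand 13 mm farther back than shut.
Start: joints at [-1.364, 0.342, 1.524, -0, 1.275, -0.146], TCP at [0.181, -0.493, 0.231] pointing down, gripper open.
Joint ranges: [-2.53, 2.53], [-0.77, 2.02], [0.04, 2.7], [-1, 4.14], [0.28, 2.66], [-3.11, 3.11]. Speed limits (rad/s): [2.57, 2.57, 3.14, 3.14, 3.14, 3.14].

## Interface

Orientations are given as a unit quaternion [x, y, z, w].
In Python, from bench import ctrl, eyes gives the robot as it stands. The module is installed in compiled form; this text tells all that it offers.
- The arm moves only by the tool play_rows, never from a script. Its argument "commands" is a list that holds one entry, the list of rows, each a list of 7 numbers: the finger opening in mm, from 0 to 85.4, then the shift along the tool's x, y, z in mm, then the turn, a rotation vector about the tool's x, y, z in degrees. In form: [[[hand, x, y, z, wx, wy, wz], ...]]. A call has 1 to 12 rows; each row shifts and turns the pose as measured when the row begins, along the tool's axes as they then stand; what a row does not reach is not made up. A row lasts 1/8 s, in which the tool goes at most 62.5 mm and 10.7 degrees, less where a joint would pass 70% of its speed; a pose out of reach is approached as far as the arm can. A call is refused whole if a number of a shift passes 62.5 or a number of a turn 10.7, either way. A call with a gripper value outside its range is refused whole. The fingers move at their own pace and stop on an object; "newtons" is the grip in N (left out, the last holds). Time passes only in rows, so rows that do not move let the fingers close. It gives the time, the measured TCP pose, the force and the opening at its end, in the units of the state.
- ctrl.state(): the state, without advancing time (a new reading comes with each control period).
- eyes.camera(name): name is "scene" or "top"; returns the picture (420x560x3 uint8, red, green, blue); there is no depth.
- eyes.camera_params(name): a dict with "fov_y" (degrees; the focal length in pixels is half the picture's height over the tangent of half this angle, whatever the lens; pixels are square), "cx", "cy" (the principal point, pixels), "k1" (the pictures are not rectified: a ray, as slopes to the right and down, at radius r is drawn at 1 + k1 r^2 times it, then the intrinsics apply), "extrinsics" (4x4, takes a point from camera to world coordinates). Camera axes: x right, y up, looking along -z (the intrinsics and any distortion apply to the point x, -y, -z); pixel columns grow to the right and rows downward; lengths in m; the calibration is good to about 2 mm. A picture is of the moment at which its call begins. camera_params takes no time and is no camera call.
- ctrl.sign_off(): hands the job in, once; it reports no verdict.
The state is a dict: "t": time; "joint_pos": joint angles; "qvel": joint speeds; "tau": joint torques, N m; "tool_pos": TCP position; "tool_rot": TCP orientation; "force": force on the tool from outside, world axes, zero at the start; "ft_torque": the same for the moment, N m; "width": opening from 0.0 (shut) to 1.0 (fully open).
Only numpy, scipy, OpenCV 4.12 (cv2) and the standard library are available. Lean on these libraries where they do the work, as an engineer would, in place of code of your own. Each camera call takes 0.05 s, during which the arm holds its last target. There are 200 camera calls.

## Task

Take the shouldered steel drift out of its wooden holder, put its shank into the bore of the housing on the press-out stand and push the bush out downward into the dish below. Keep pushing until the drift's collar sits firmly home on the housing's rim (a steady press of about 10 N), but never load the housing's rim with more than 25 N. Then draw the drift out and stand it back in its holder with the collar down on the wood, and leave the tin, the bearing and the nut where they are.

Things in the scene. Friction and masses are not known exactly. Their poses are not given: they have to be found in the camera images.
- stand_axis (a point): Point on the vertical bore axis at the floor of the black rubber catch dish, 12 mm above the bench (dish inner radius 32 mm, rim 22 mm above the bench). Above it the square steel housing, 66 x 66 x 40 mm, with a vertical through bore of 26 mm. Its top face (the rim) lies 97 to 120 mm above the bench: it differs from job to job, is not reported, and must be found by touch or sight.
- stand: The fixed press-out stand with all it carries. Origin on the bore axis at bench height, z up, y from pillar to pillar. Base 110 x 160 mm; two 16 mm pillars, 98 mm tall, 64 mm either side of the axis, with a clamped aluminium carrier plate; on it the housing on rubber mounts that yield 1 mm for each 8 N and bottom after 6 mm.
- bush_mid (a point): Centre of the brass bush, a solid-ended cylinder of 24 mm diameter, 30 mm long, upright in the bore; its top face is 15 mm above this point. Sprung plungers near the housing's underside hold it by friction: 6 to 12 N of steady push slides it. Resistance vanishes when its top leaves them, about 8 mm before the drift's collar meets the rim, and it drops into the dish.
- bush: The same bush, 80 g; origin at the centre of its lower face, z along its axis.
- drift_grip (a point): Middle of the ribbed round grip (20 mm diameter, 62 mm long) of the drift, an upright dark steel rod, 0.3 kg, 117 mm long. Below the grip a collar, 38 mm diameter, 8 mm thick; below that the shank, 18 mm diameter, 43 mm long; From this point: collar's underside 40 mm below, shank's end 83 mm below, top end 34 mm above.
- drift: The same drift; origin at the centre of the shank's lower end, z along the rod toward the grip.
- holder_mouth (a point): Centre of the mouth of the holder's vertical hole, in its top face 60 mm above the bench. The holder is a fixed wooden block 80 x 80 x 60 mm; hole 22 mm diameter, 50 mm deep. The drift stands in it at the start with its collar resting on the top face.
- bearing: Bystander: steel ball bearing lying flat, 72 mm diameter, 17 mm high, origin at the centre of its underside.
- tin: Bystander: open-topped tin, 75 mm diameter, 94 mm high, origin at the centre of its underside.
- nut: Bystander: hexagon nut lying flat, 28 x 32 x 13 mm, origin at the centre of its underside.
Mind the look-alikes: they are no part of the job. What is shaped like the part that bears holder_mouth but green or orange is not meant.

How it is judged:
On the way, in this order (a step that is already met when the one before it is completed fails the run):
1. the drift's shank is in the bore and presses on the bush (horizontal distance between drift and stand_axis below 0.008 m and contact force between drift and bush above 2 N), for 0.1 s.
2. the bush is out, and the drift's collar is pressed home on the housing's rim with at least 5 N (height (world z) of bush_mid below 0.04 m and angle between drift's own z axis and vertical below 0.12 rad and horizontal distance between drift and stand_axis below 0.008 m and contact force between drift and stand above 5 N), for 0.2 s.
At the end, for the whole second after the job is handed in: The bush lies at rest in the stand's dish (centre within 35 mm of the bore axis and below 40 mm), and the drift stands released, at rest and upright (within 0.12 rad) in its holder, its shank at least 38 mm deep in the hole, that is with the collar down on the wood (horizontal distance between bush_mid and stand_axis below 0.035 m and height (world z) of bush_mid below 0.04 m and linear speed of each of bush, drift below 0.02 m/s and horizontal distance between drift and holder_mouth below 0.008 m and z of drift in the frame of holder_mouth below -0.038 m and angle between drift's own z axis and vertical below 0.12 rad); the robot touches nothing.
It fails at once if the drift loads the housing or any part of the stand with more than 25 N (contact force between drift and stand above 25 N).
It fails at once if the gripper or arm presses on the stand with more than 10 N (contact force between any of the fingers, the arm and stand above 10 N).
It fails at once if the robot touches the bush itself (contact force between any of the fingers, the arm and bush above 0.5 N).
It fails at once if the bearing, the tin or the nut is moved by more than 30 mm (distance of any of bearing, tin, nut from where it was at the start of the episode above 0.03 m).
It also fails if it takes over 70 s, if anything falls off the work surface, if the arm or the gripper's body presses on something with over 40 N, if the wrist force passes 120 N, or if a joint passes its speed limit or range.

## Working session

There is one attempt and no reset: what is moved stays moved. The work goes in short steps, Python scripts to look and compute and a tool call to move; the robot and the scene stay as the last step left them, time stands still between calls to the robot, and variables do not carry over. Pictures are saved under pics/ and viewed, about 8 in all and at most 12, crops included, and the job is handed in when it is done.

Besides the shell and the picture viewer there is one more tool, called after "Request:" in YAML: its name, and indented under it one key for each argument. play_rows: Moves the arm, as the interface text tells. Its arguments: {"type":"object","properties":{"commands":{"type":"array"},"newtons":{"type":"number"}},"required":["commands"]}

```bash
mkdir -p pics; python3 - <<'E'
from bench import ctrl, eyes
import cv2
for n in("scene","top"):
    cv2.imwrite(f"pics/{n}0.png",eyes.camera(n)[:,:,::-1]); print(n,eyes.camera_params(n))
print(ctrl.state(), ctrl.tcp_to_grasp)
E
```

```text
scene {'fov_y': 49.318774748831075, 'cx': 282.6988763597618, 'cy': 215.65037434984487, 'k1': -0.12418202870073507, 'extrinsics': array([[-0.81040303,  0.39312843, -0.43439265, -0.1478042 ],
       [-0.5858473 , -0.53685039,  0.60710345,  1.03779554],
       [ 0.00546576,  0.74648623,  0.66537841,  1.06300241],
       [ 0.        ,  0.        ,  0.        ,  1.        ]])}
top {'fov_y': 56.23338075597632, 'cx': 272.20277241280587, 'cy': 212.63323917230798, 'k1': -0.04677995663138453, 'extrinsics': array([[ 0.0109996 ,  0.98576569, -0.16776478,  0.2814939 ],
       [-0.99993238,  0.01021022, -0.00556717,  0.13391871],
       [-0.00377501,  0.16781467,  0.98581133,  1.27281336],
       [ 0.        ,  0.        ,  0.        ,  1.        ]])}
{'t': 0.1, 'joint_pos': array([-1.36399150e+00,  3.42649343e-01,  1.52492250e+00, -1.71992007e-05,
        1.27538902e+00, -1.46014156e-01]), 'qvel': array([-0.00167813, -0.00048679, -0.00294607, -0.00058419,  0.00206238,
        0.00040683]), 'tau': array([ 1.80642674e-03, -4.34449661e+01, -2.46490467e+01, -1.08880649e-04,
        4.66728903e-03, -1.35284903e-07]), 'tool_pos': array([ 0.18134621, -0.49230672,  0.23069702]), 'tool_rot': array([ 8.20228200e-01, -5.72036041e-01, -5.03847703e-04, -4.62818678e-04]), 'force': array([-0.2948687 , -0.84919499,  0.23385981]), 'ft_torque': array([0.00184238, 0.00757877, 0.01501074]), 'width': 0.9989396655716557} 0.0187
```

View pics/scene0.png

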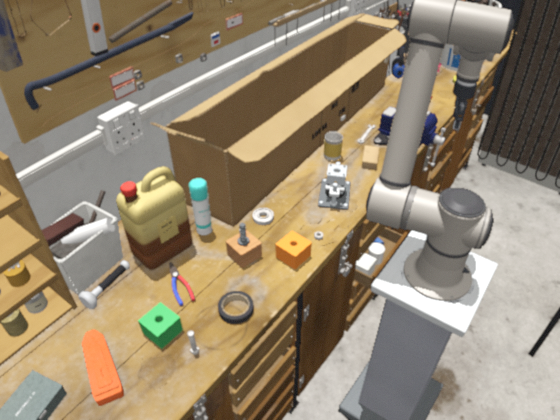

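View pics/top0.png

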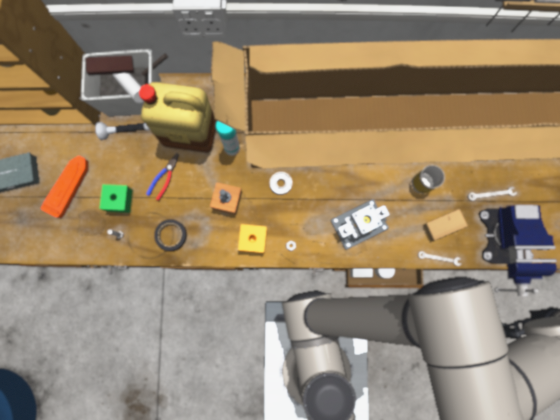

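Could be taken for the holder: the brown block with the drift (scene 243,248 / top 226,198), the orange block (scene 294,249 / top 252,238) and the green block (scene 160,326 / top 114,197). By the description I choose the brown block holding the drift. The stand is at scene 335,190 / top 362,223. Next I check both in close crops.

```bash
cat > h.py <<'E'
import numpy as np, cv2
from bench import ctrl, eyes
def KD(n):
    p=eyes.camera_params(n); f=210/np.tan(np.radians(p['fov_y']/2))
    K=np.array([[f,0,p['cx']],[0,f,p['cy']],[0,0,1]]); return K,np.array([p['k1'],0,0,0.]),p['extrinsics']@np.diag([1,-1,-1,1.])
def proj(n,P):
    K,D,E=KD(n); W=np.linalg.inv(E)
    return cv2.projectPoints(np.atleast_2d(np.array(P,float)),cv2.Rodrigues(W[:3,:3])[0],W[:3,3],K,D)[0][:,0]
def ray(n,uv):
    K,D,E=KD(n); q=cv2.undistortPoints(np.array([[uv]],float),K,D)[0,0]
    return E[:3,3],E[:3,:3]@np.array([*q,1])
def at_z(n,uv,z):
    o,d=ray(n,uv); return o+d*(z-o[2])/d[2]
def tri(uv1,uv2):
    (o,d),(p,e)=ray("scene",uv1),ray("top",uv2)
    s=np.linalg.lstsq(np.c_[d,-e],p-o,rcond=None)[0]; a,b=o+d*s[0],p+e*s[1]
    return (a+b)/2,np.linalg.norm(a-b)
def crop(n,c,w,h,k,img=None):
    img=eyes.camera(n)[:,:,::-1] if img is None else img
    x,y=c; return cv2.resize(img[y:y+h,x:x+w],None,fx=k,fy=k,interpolation=cv2.INTER_CUBIC)
E
python3 - <<'E'
from h import *
t=cv2.imread("pics/top0.png");s=cv2.imread("pics/scene0.png")
a=np.hstack([crop("",(200,175),55,50,7,t),crop("",(332,198),58,50,7,t)]) 
b=np.hstack([crop("",(222,217),55,50,7,s),crop("",(308,158),58,50,7,s)])
o=np.vstack([a,b])[:, :]; print(o.shape); cv2.imwrite("pics/c1.png",o)
print(at_z("top",(226,198),.06),at_z("top",(366,221),.1))
for n in("top","scene"): print(proj(n,[[.5,-.1,0],[.5,-.1,.1],[.6,-.1,0],[.5,0,0]]))
E
```

```text
(700, 791, 3)
[0.53319421 0.28699765 0.06      ] [ 0.45837554 -0.14313607  0.1       ]
[[345.53499719 212.81247215]
 [351.45526303 207.3025819 ]
 [344.90670309 183.22064893]
 [315.15045481 212.5018511 ]]
[[319.6426794  196.06602768]
 [321.2877929  174.1460217 ]
 [297.22330066 186.12146195]
 [304.50674346 210.48224773]]
```

View pics/c1.png

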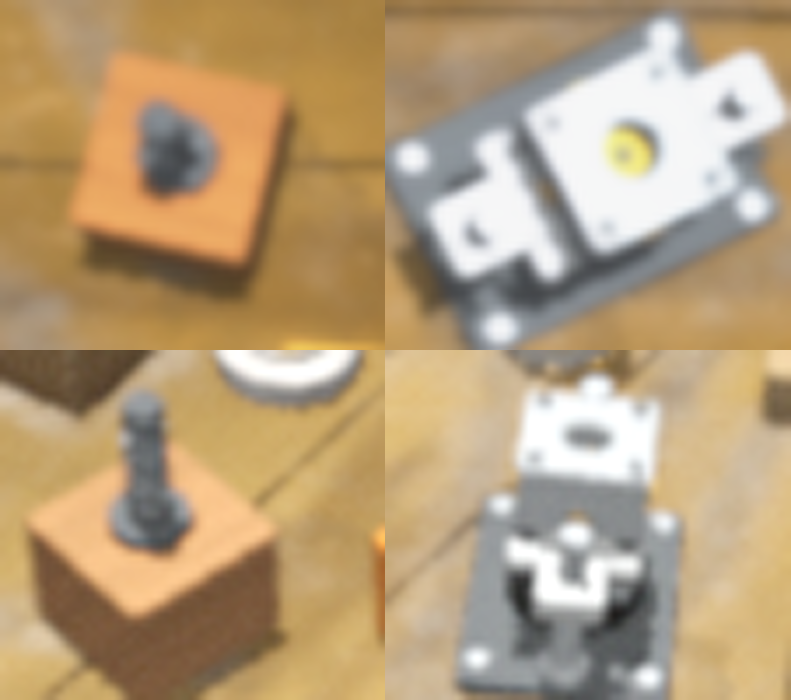

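```bash
python3 - <<'E'
from h import *
from scipy.spatial.transform import Rotation as R
print("holder",tri((243.5,242.0),(225.5,196.9)),at_z("top",(225.5,196.9),.06),at_z("scene",(243.5,242),.06))
c=lambda x,y:(200+(x+.5)/7-.5,175+(y+.5)/7-.5)
P=[at_z("top",c(*q),.06)for q in((118,52),(290,92),(243,268),(75,212))]; P=np.array(P);print(P,np.linalg.norm(P-np.roll(P,1,0),axis=1))
print("bore",tri((336.6,170),(366.9,219.0)))
c=lambda x,y:(332+(x+.5)/7-.5,198+(y+.5)/7-.5)
P=np.array([at_z("top",c(*q),.11)for q in((140,112),(290,47),(358,182),(218,252))]);print(P.mean(0),np.linalg.norm(P-np.roll(P,1,0),axis=1))
for z in(.1,.11,.12): print(at_z("top",(366.9,219),z),at_z("scene",(336.6,170),z))
s=ctrl.state();print(R.from_quat(s['tool_rot']).as_matrix())
# drift top in both
print("drifttop",tri((222+(142-3)/7,217+(402-350)/7-.4),(200+155/7,175+112/7)))
E
```

```text
holder (array([0.53768117, 0.2892921 , 0.05382418]), np.float64(0.0007519131217622671)) [0.5367218  0.28868861 0.06      ] [0.53310625 0.29376673 0.06      ]
[[0.58480402 0.31910206 0.06      ]
 [0.56691446 0.24046226 0.06      ]
 [0.48594814 0.25953043 0.06      ]
 [0.51069003 0.33585487 0.06      ]] [0.07598381 0.08064896 0.08318137 0.08023454]
bore (array([ 0.46358483, -0.14396033,  0.10808517]), np.float64(0.0007254394590701407))
[ 0.46388938 -0.14553291  0.11      ] [0.06806308 0.07173824 0.06459803 0.06827068]
[ 0.46451839 -0.14604545  0.1       ] [ 0.46909875 -0.15382292  0.1       ]
[ 0.46295783 -0.14365833  0.11      ] [ 0.46269271 -0.14144893  0.11      ]
[ 0.46139727 -0.14127122  0.12      ] [ 0.45628667 -0.12907494  0.12      ]
[[ 3.45549028e-01 -9.38400651e-01 -2.97042260e-04]
 [-9.38399718e-01 -3.45549107e-01  1.33567195e-03]
 [-1.35603812e-03 -1.82795772e-04 -9.99999064e-01]]
drifttop (array([0.53905473, 0.2899098 , 0.13001705]), np.float64(0.0017644807269679617))
```

Request:
play_rows:
  commands:
    - [[85, 0, -60, 0, 0, 0, 0], [85, 0, -60, 0, 0, 0, 0], [85, 0, -60, 0, 0, 0, 0], [85, -30, -60, 0, 0, 0, 0], [85, -60, -50, 0, 0, 0, 0], [85, -60, -40, 0, 0, 0, 0], [85, -60, -40, 0, 0, 0, 0], [85, -60, -40, 0, 0, 0, 0], [85, -60, -40, 0, 0, 0, 0], [85, -60, -40, 0, 0, 0, 0], [85, -60, -30, 0, 0, 0, 0], [85, 0, 0, 0, 0, 0, 0]]

```text
t: 1.6
tool_pos: [0.4987, 0.0425, 0.2274]
tool_rot: [0.819, -0.574, -0.004, -0.001]
force: [-0.3, -1.3, -0.3]
width: 0.995
```

```bash
cat > go.py <<'E'
import sys
from h import *
from scipy.spatial.transform import Rotation as R
s=ctrl.state();M=R.from_quat(s['tool_rot'])
t=np.array([float(v) for v in sys.argv[1:4]])
print("t",round(s['t'],2),"tcp",s['tool_pos'].round(4),"tool delta mm",(M.inv().apply(t-s['tool_pos'])*1000).round(1),"F",s['force'].round(2),"w",round(s['width']*85.4,1),"T",s['ft_torque'].round(3))
Q=R.from_matrix(np.c_[M.as_matrix()[:2,0].tolist()+[0],np.cross([0,0,-1],M.as_matrix()[:2,0].tolist()+[0]),[0,0,-1]])
print("level turn deg",np.degrees((M.inv()*Q).as_rotvec()).round(2),"q",s['joint_pos'].round(2))
E
python3 go.py .537 .289 .2
```

```text
t 1.6 tcp [0.4987 0.0425 0.2274] tool delta mm [-218.4 -120.3   28.7] F [-0.32 -1.35 -0.28] w 84.9 T [-0.051 -0.008  0.034]
level turn deg [0.17 0.43 0.  ] q [-0.07  0.3   1.59  0.01  1.25  1.15]
```

Request:
play_rows:
  commands:
    - [[85, -55, -30, 0, 0, 0, 0], [85, -55, -30, 0, 0, 0, 0], [85, -55, -30, 0, 0, 0, 0], [85, -45, -25, 0, 0, 0, 0], [85, -10, -5, 0, 0.2, 0.4, 0], [85, 0, 0, 0, 0, 0, 0]]

```text
t: 2.35
tool_pos: [0.5388, 0.2857, 0.2258]
tool_rot: [0.817, -0.576, 0.0, 0.002]
force: [0.0, -0.7, 0.3]
width: 0.995
```

```bash
python3 go.py .537 .289 .2
```

```text
t 2.35 tcp [0.5388 0.2857 0.2258] tool delta mm [-3.8  0.5 25.8] F [ 0.01 -0.71  0.3 ] w 84.9 T [-0.013  0.03  -0.001]
level turn deg [ 0.21 -0.19 -0.  ] q [ 0.36  0.51  1.28 -0.    1.36  1.59]
```

Request:
play_rows:
  commands:
    - [[85, -3.8, 0.5, 25, 0.2, -0.2, 0], [85, 0, 0, 30, 0, 0, 0], [85, 0, 0, 30, 0, 0, 0], [85, 0, 0, 20, 0, 0, 0], [85, 0, 0, 0, 0, 0, 0]]

```text
t: 2.98
tool_pos: [0.5387, 0.2773, 0.1193]
tool_rot: [0.814, -0.581, 0.001, 0.001]
force: [1.0, 0.0, 0.4]
width: 0.997
```

```bash
python3 go.py .537 .289 .081; python3 - <<'E'
from h import *
a=eyes.camera("top")[:,:,::-1];b=eyes.camera("scene")[:,:,::-1]
cv2.imwrite("pics/c2.png",np.hstack([crop("",(190,160),75,75,5,a),crop("",(205,180),75,75,5,b)]))
E
```

```text
t 2.98 tcp [0.5387 0.2773 0.1193] tool delta mm [-11.7  -2.2  38.2] F [0.98 0.02 0.41] w 85.2 T [-0.006 -0.017  0.016]
level turn deg [ 0.06 -0.15 -0.  ] q [ 0.35  0.59  1.44 -0.    1.11  1.59]
```

View pics/c2.png

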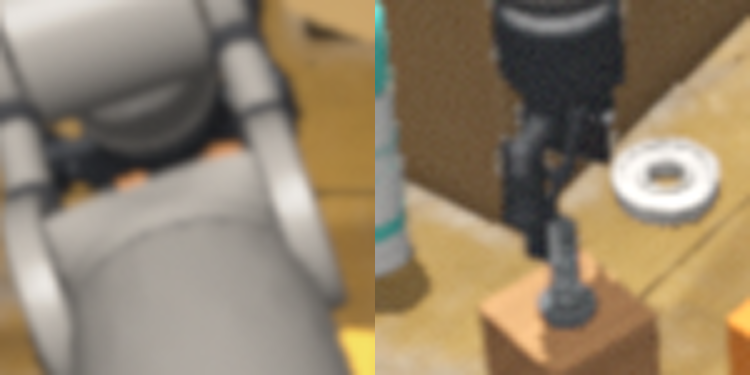

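The crops show the open fingers over the drift in the brown block. The tool has drifted 12 mm toward −y, so I correct that and then lower it.

Request:
play_rows:
  commands:
    - [[85, -11.7, -2.2, 0, 0, 0, 0], [85, -2, 0, 0, 0, 0, 0], [85, -1, 0, 10, 0, 0, 0], [85, -1, 0, 10, 0, 0, 0], [85, 0, 0, 0, 0, 0, 0]]

```text
t: 3.7
tool_pos: [0.5378, 0.2952, 0.1026]
tool_rot: [0.814, -0.58, 0.003, -0.002]
force: [-0.1, 0.5, -0.3]
width: 0.998
```

```bash
python3 go.py .537 .289 .081
```

```text
t 3.7 tcp [0.5378 0.2952 0.1026] tool delta mm [ 5.6  3.  21.6] F [-0.06  0.52 -0.33] w 85.2 T [-0.03   0.021 -0.019]
level turn deg [-0.43 -0.13  0.  ] q [ 0.38  0.62  1.44 -0.    1.07  1.62]
```

Request:
play_rows:
  commands:
    - [[85, 5, 3, 10, -0.3, 0, 0], [85, 0, 0, 10, 0, 0, 0], [85, 0, 0, 0, 0, 0, 0], [85, 0, 0, 0, 0, 0, 0]]

```text
t: 4.2
tool_pos: [0.5366, 0.2887, 0.0806]
tool_rot: [0.814, -0.581, 0.001, 0.0]
force: [0.1, 0.8, -0.0]
width: 0.999
```

```bash
python3 go.py .537 .289 .081
```

```text
t 4.2 tcp [0.5366 0.2887 0.0806] tool delta mm [-0.2 -0.5 -0.4] F [ 0.08  0.84 -0.03] w 85.3 T [-0.052  0.013 -0.019]
level turn deg [-0.05 -0.14 -0.  ] q [ 0.37  0.64  1.47 -0.    1.03  1.61]
```

Request:
play_rows:
  commands:
    - [[30, 0, 0, 0, 0, 0, 0], [15, 0, 0, 0, 0, 0, 0], [0, 0, 0, 0, 0, 0, 0], [0, 0, 0, 0, 0, 0, 0], [0, 0, 0, 0, 0, 0, 0], [0, 0, 0, 0, 0, 0, 0], [0, 0, 0, 0, 0, 0, 0], [0, 0, 0, 0, 0, 0, 0]]
  newtons: 30

```text
t: 5.2
tool_pos: [0.537, 0.2891, 0.0815]
tool_rot: [0.814, -0.58, 0.002, -0.0]
force: [0.2, -0.5, 0.7]
width: 0.226
```

```bash
python3 go.py .537 .289 .081
```

```text
t 5.2 tcp [0.537  0.2891 0.0815] tool delta mm [0.1 0.1 0.5] F [ 0.19 -0.45  0.7 ] w 19.3 T [ 0.033 -0.005  0.052]
level turn deg [-0.16 -0.13  0.  ] q [ 0.37  0.64  1.47 -0.    1.03  1.61]
```

Request:
play_rows:
  commands:
    - [[0, 0, 0, 0, 0, 0, 0], [0, 0, 0, 0, 0, 0, 0], [0, 0, 0, -8, 0, 0, 0], [0, 0, 0, -10, 0, 0, 0], [0, 0, 0, -10, 0, 0, 0], [0, 0, 0, -10, 0, 0, 0], [0, 0, 0, 0, 0, 0, 0]]
  newtons: 80

```text
t: 6.08
tool_pos: [0.5366, 0.2889, 0.122]
tool_rot: [0.814, -0.58, 0.001, 0.0]
force: [0.8, 0.7, -2.6]
width: 0.213
```

```bash
python3 go.py .537 .289 .220
```

```text
t 6.08 tcp [0.5366 0.2889 0.122 ] tool delta mm [  0.3  -0.6 -98. ] F [ 0.8   0.67 -2.6 ] w 18.2 T [ 0.037 -0.005 -0.024]
level turn deg [-0.1  -0.14 -0.  ] q [ 0.37  0.59  1.43 -0.    1.12  1.61]
```

Request:
play_rows:
  commands:
    - [[0, 0, 0, -40, 0, 0, 0], [0, 0, 0, -40, 0, 0, 0], [0, 0, 0, -20, 0, 0, 0], [0, 40, 22, 0, 0, 0, 0], [0, 45, 25, 0, 0, 0, 0], [0, 45, 25, 0, 0, 0, 0], [0, 45, 25, 0, 0, 0, 0], [0, 45, 25, 0, 0, 0, 0], [0, 45, 25, 0, 0, 0, 0], [0, 45, 25, 0, 0, 0, 0], [0, 30, 16, 0, 0, 0, 0], [0, 0, 0, 0, 0, 0, 0]]

```text
t: 7.58
tool_pos: [0.466, -0.1049, 0.2242]
tool_rot: [0.815, -0.58, 0.001, 0.001]
force: [-0.2, 0.7, -3.2]
width: 0.211
```

```bash
python3 go.py .463 -.1445 .220
```

```text
t 7.58 tcp [ 0.466  -0.1049  0.2242] tool delta mm [36.4 15.8  4.3] F [-0.24  0.66 -3.23] w 18.0 T [ 0.121 -0.008  0.044]
level turn deg [-0.  -0.2  0. ] q [-0.38  0.26  1.66 -0.    1.22  0.86]
```

Request:
play_rows:
  commands:
    - [[0, 30, 13, 4, 0, -0.2, 0], [0, 6, 3, 0, 0, 0, 0], [0, 0, 0, 0, 0, 0, 0], [0, 0, 0, 0, 0, 0, 0]]

```text
t: 8.07
tool_pos: [0.4628, -0.1417, 0.22]
tool_rot: [0.815, -0.579, -0.001, -0.001]
force: [0.2, 0.3, -2.3]
width: 0.213
```

```bash
python3 go.py .463 -.1445 .188; python3 - <<'E'
from h import *
a=eyes.camera("top")[:,:,::-1];b=eyes.camera("scene")[:,:,::-1]
cv2.imwrite("pics/c3.png",np.hstack([crop("",(325,180),75,75,5,a),crop("",(300,130),75,75,5,b)]))
E
```

```text
t 8.07 tcp [ 0.4628 -0.1417  0.22  ] tool delta mm [ 2.7  0.7 32. ] F [ 0.23  0.31 -2.26] w 18.2 T [-0.003  0.009  0.015]
level turn deg [-0.03  0.14 -0.  ] q [-0.46  0.28  1.65  0.    1.22  0.78]
```

View pics/c3.png

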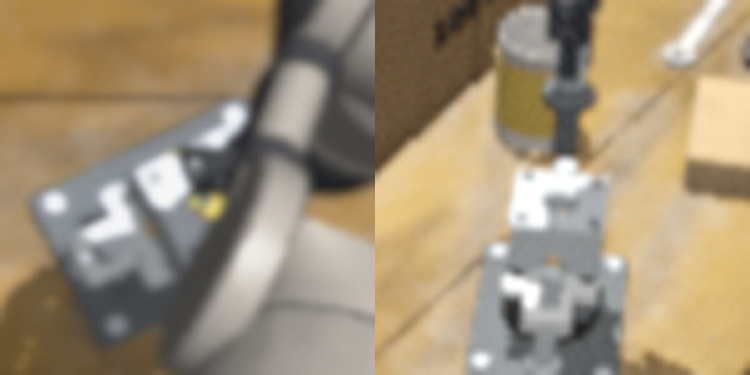

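```bash
python3 - <<'E'
from h import *
print(proj("scene",[[.4628,-.1417,.156],[.4628,-.1417,.199],[.4628,-.1417,.110],[.463,-.1445,.110],[.463,-.1445,.108]]))
E
```

```text
[[337.68347762 159.2330459 ]
 [338.7158858  148.85218906]
 [336.61017133 169.9558051 ]
 [336.96505786 169.56228144]
 [336.91889416 170.01954536]]
```

Request:
play_rows:
  commands:
    - [[0, 2, 0.5, 10, 0, 0, 0], [0, 0, 0, 10, 0, 0, 0], [0, 0, 0, 8, 0, 0, 0], [0, 0, 0, 0, 0, 0, 0], [0, 0, 0, 0, 0, 0, 0]]

```text
t: 8.8
tool_pos: [0.4628, -0.1428, 0.1895]
tool_rot: [0.816, -0.578, -0.001, -0.001]
force: [-0.3, -0.5, -2.5]
width: 0.219
```

```bash
python3 go.py .4633 -.1442 .172
```

```text
t 8.8 tcp [ 0.4628 -0.1428  0.1895] tool delta mm [ 1.5  0.  17.5] F [-0.31 -0.51 -2.49] w 18.7 T [-0.054 -0.011  0.019]
level turn deg [0.01 0.18 0.  ] q [-0.46  0.31  1.7   0.    1.14  0.77]
```

Request:
play_rows:
  commands:
    - [[0, 1.4, 0, 8, 0, 0.2, 0], [0, 0, 0, 5, 0, 0, 0], [0, 0, 0, 4, 0, 0, 0], [0, 0, 0, 0, 0, 0, 0]]

```text
t: 9.3
tool_pos: [0.4635, -0.1444, 0.1716]
tool_rot: [0.816, -0.579, 0.0, 0.0]
force: [-0.4, -0.1, -2.7]
width: 0.213
```

```bash
python3 go.py .4633 -.1442 .162; python3 - <<'E'
from h import *
b=eyes.camera("scene")[:,:,::-1]
cv2.imwrite("pics/c4.png",crop("",(310,140),55,50,9,b))
E
```

```text
t 9.3 tcp [ 0.4635 -0.1444  0.1716] tool delta mm [-0.2  0.1  9.6] F [-0.35 -0.13 -2.74] w 18.2 T [ 0.022 -0.039  0.022]
level turn deg [-0.01 -0.05 -0.  ] q [-0.46  0.33  1.72 -0.    1.09  0.77]
```

View pics/c4.png

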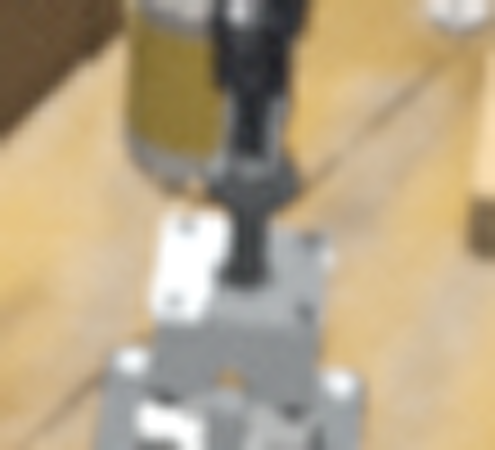

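The crop shows the shank end (about 243,280) over the bore. I feel the way down in small steps.

Request:
play_rows:
  commands:
    - [[0, 0, 0, 3, 0, 0, 0], [0, 0, 0, 3, 0, 0, 0], [0, 0, 0, 0, 0, 0, 0]]

```text
t: 9.72
tool_pos: [0.4638, -0.1445, 0.1657]
tool_rot: [0.816, -0.578, 0.001, 0.0]
force: [-0.2, 0.6, -2.7]
width: 0.214
```

```bash
python3 go.py .4633 -.1442 .162
```

```text
t 9.72 tcp [ 0.4638 -0.1445  0.1657] tool delta mm [-0.5  0.4  3.7] F [-0.17  0.56 -2.69] w 18.3 T [-0.056 -0.03   0.032]
level turn deg [-0.06 -0.1  -0.  ] q [-0.46  0.34  1.73 -0.    1.07  0.77]
```

Request:
play_rows:
  commands:
    - [[0, -0.4, 0.3, 2, 0, 0, 0], [0, 0, 0, 2, 0, 0, 0], [0, 0, 0, 2, 0, 0, 0], [0, 0, 0, 0, 0, 0, 0]]

```text
t: 10.22
tool_pos: [0.4635, -0.1443, 0.1594]
tool_rot: [0.816, -0.579, 0.001, 0.0]
force: [0.0, 0.4, -2.7]
width: 0.218
```

```bash
python3 go.py .4633 -.1442 .130
```

```text
t 10.22 tcp [ 0.4635 -0.1443  0.1594] tool delta mm [-0.2  0.2 29.4] F [ 0.04  0.39 -2.74] w 18.6 T [ 0.001 -0.031 -0.025]
level turn deg [-0.08 -0.12 -0.  ] q [-0.46  0.34  1.74 -0.    1.06  0.77]
```

Request:
play_rows:
  commands:
    - [[0, 0, 0, 2, 0, 0, 0], [0, 0, 0, 2, 0, 0, 0], [0, 0, 0, 2, 0, 0, 0], [0, 0, 0, 0, 0, 0, 0]]

```text
t: 10.72
tool_pos: [0.4643, -0.1445, 0.1561]
tool_rot: [0.816, -0.578, 0.003, -0.0]
force: [-0.6, -0.8, 0.9]
width: 0.213
```

```bash
python3 go.py .4633 -.1442 .130
```

```text
t 10.72 tcp [ 0.4643 -0.1445  0.1561] tool delta mm [-0.7  1.  26.1] F [-0.63 -0.82  0.88] w 18.2 T [0.141 0.364 0.07 ]
level turn deg [-0.23 -0.26  0.  ] q [-0.46  0.35  1.74 -0.    1.04  0.77]
```

Request:
play_rows:
  commands:
    - [[0, -0.5, 0.5, 3, -0.2, -0.2, 0], [0, 0, 0, 3, 0, 0, 0], [0, 0, 0, 3, 0, 0, 0]]

```text
t: 11.1
tool_pos: [0.4646, -0.1445, 0.1485]
tool_rot: [0.816, -0.578, 0.002, -0.0]
force: [-1.1, 1.6, 5.4]
width: 0.215
```

```bash
python3 go.py .4633 -.1442 .130
```

```text
t 11.1 tcp [ 0.4646 -0.1445  0.1485] tool delta mm [-0.8  1.1 18.5] F [-1.11  1.59  5.44] w 18.4 T [ 0.28   0.555 -0.046]
level turn deg [-0.15 -0.18  0.  ] q [-0.46  0.36  1.75 -0.    1.03  0.77]
```

Request:
play_rows:
  commands:
    - [[0, -0.8, 1, 3, 0, 0, 0], [0, 0, 0, 3, 0, 0, 0], [0, 0, 0, 3, 0, 0, 0]]

```text
t: 11.48
tool_pos: [0.4641, -0.1445, 0.1401]
tool_rot: [0.816, -0.578, 0.003, -0.0]
force: [-0.4, -0.2, -3.3]
width: 0.213
```

```bash
python3 go.py .4633 -.1442 .130
```

```text
t 11.47 tcp [ 0.4641 -0.1445  0.1401] tool delta mm [-0.6  0.8 10.1] F [-0.43 -0.18 -3.29] w 18.2 T [-0.005  0.037 -0.021]
level turn deg [-0.25 -0.27  0.  ] q [-0.46  0.37  1.77 -0.    1.    0.77]
```

Request:
play_rows:
  commands:
    - [[0, -0.6, 0.8, 2, -0.2, -0.2, 0], [0, 0, 0, 2, 0, 0, 0], [0, 0, 0, 1.5, 0, 0, 0], [0, 0, 0, 0, 0, 0, 0]]

```text
t: 11.98
tool_pos: [0.4629, -0.1441, 0.1336]
tool_rot: [0.816, -0.578, -0.0, 0.0]
force: [-2.1, 0.8, 2.9]
width: 0.217
```

```bash
python3 go.py .4633 -.1442 .130
```

```text
t 11.97 tcp [ 0.4629 -0.1441  0.1336] tool delta mm [ 0.2 -0.3  3.6] F [-2.11  0.82  2.85] w 18.6 T [ 0.12   0.325 -0.018]
level turn deg [ 0.02 -0.01 -0.  ] q [-0.46  0.38  1.77 -0.    0.99  0.77]
```

Request:
play_rows:
  commands:
    - [[0, 0, 0, 0.8, 0, 0, 0], [0, 0, 0, 0.5, 0, 0, 0]]

```text
t: 12.22
tool_pos: [0.4629, -0.1441, 0.1332]
tool_rot: [0.816, -0.578, 0.0, 0.0]
force: [-2.9, 1.5, 6.3]
width: 0.215
```

```bash
python3 go.py .4633 -.1442 .130
```

```text
t 12.22 tcp [ 0.4629 -0.1441  0.1332] tool delta mm [ 0.2 -0.3  3.2] F [-2.89  1.47  6.31] w 18.3 T [ 0.19   0.404 -0.01 ]
level turn deg [-0.01 -0.04 -0.  ] q [-0.46  0.38  1.77 -0.    0.99  0.77]
```

Request:
play_rows:
  commands:
    - [[0, 0, 0, 0.6, 0, 0, 0], [0, 0, 0, 0.5, 0, 0, 0], [0, 0, 0, 0.5, 0, 0, 0]]

```text
t: 12.6
tool_pos: [0.4629, -0.1441, 0.1331]
tool_rot: [0.816, -0.578, 0.001, 0.0]
force: [-3.8, 1.4, 6.8]
width: 0.214
```

```bash
python3 go.py .4633 -.1442 .130
```

```text
t 12.6 tcp [ 0.4629 -0.1441  0.1331] tool delta mm [ 0.2 -0.3  3.1] F [-3.78  1.35  6.79] w 18.3 T [0.175 0.47  0.035]
level turn deg [-0.06 -0.1  -0.  ] q [-0.46  0.38  1.77 -0.    0.99  0.77]
```

```bash
python3 - <<'E'
from h import *
b=eyes.camera("scene")[:,:,::-1]
cv2.imwrite("pics/c5.png",crop("",(305,140),60,70,8,b))
E
python3 go.py .4633 -.1442 .130
```

```text
t 12.65 tcp [ 0.4629 -0.1441  0.1332] tool delta mm [ 0.2 -0.3  3.2] F [-2.88  1.23  6.2 ] w 18.1 T [0.17  0.478 0.031]
level turn deg [-0.06 -0.11 -0.  ] q [-0.46  0.38  1.77 -0.    0.99  0.77]
```

View pics/c5.png

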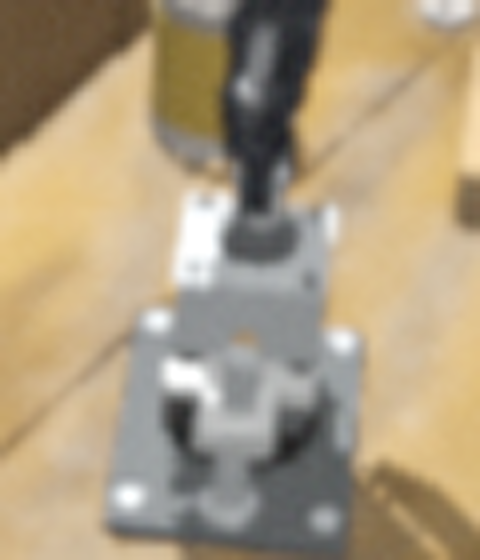

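The collar sits on the housing rim at about crop (260,240). About 9.5–10 N has been steady for more than 0.5 s, rising at roughly 8 N/mm, which matches the mounts. Now I draw the drift out.

Request:
play_rows:
  commands:
    - [[0, 0, 0, -4, 0, 0, 0], [0, 0, 0, -8, 0, 0, 0], [0, 0, 0, -10, 0, 0, 0], [0, 0, 0, -10, 0, 0, 0], [0, 0, 0, -10, 0, 0, 0], [0, 0, 0, 0, 0, 0, 0]]

```text
t: 13.4
tool_pos: [0.4633, -0.1443, 0.1779]
tool_rot: [0.816, -0.578, 0.002, -0.0]
force: [0.3, 0.8, -3.1]
width: 0.214
```

```bash
python3 go.py .4633 -.1442 .225
```

```text
t 13.4 tcp [ 0.4633 -0.1443  0.1779] tool delta mm [  0.1  -0.1 -47.1] F [ 0.27  0.79 -3.06] w 18.3 T [ 0.032 -0.006 -0.024]
level turn deg [-0.11 -0.16  0.  ] q [-0.46  0.32  1.71 -0.    1.1   0.77]
```

Request:
play_rows:
  commands:
    - [[0, 0, 0, -20, 0, 0, 0], [0, 0, 0, -25, 0, 0, 0], [0, -40, -22, -5, 0, 0, 0], [0, -45, -25, 0, 0, 0, 0], [0, -45, -25, 0, 0, 0, 0], [0, -45, -25, 0, 0, 0, 0], [0, -45, -25, 0, 0, 0, 0], [0, -45, -25, 0, 0, 0, 0], [0, -45, -25, 0, 0, 0, 0], [0, -35, -19, 0, 0, 0, 0], [0, -20, -11, 0, 0, 0, 0], [0, 0, 0, 0, 0, 0, 0]]

```text
t: 14.9
tool_pos: [0.5342, 0.2796, 0.2246]
tool_rot: [0.815, -0.58, -0.0, 0.002]
force: [0.4, 0.2, -3.5]
width: 0.211
```

```bash
python3 go.py .537 .289 .20; python3 - <<'E'
from h import *
a=eyes.camera("top")[:,:,::-1]
cv2.imwrite("pics/c6.png",crop("",(332,198),58,50,8,a))
E
```

```text
t 14.9 tcp [0.5342 0.2796 0.2246] tool delta mm [-8.  -5.8 24.6] F [ 0.36  0.15 -3.48] w 18.0 T [-0.011  0.051  0.016]
level turn deg [ 0.19 -0.1  -0.  ] q [ 0.36  0.49  1.3  -0.    1.35  1.59]
```

View pics/c6.png

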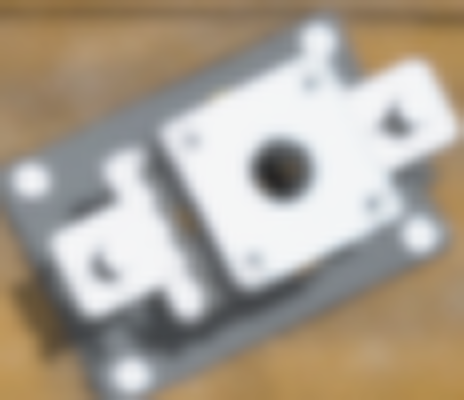

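The bore at about (282,170) is dark and the brass is gone, so the bush has dropped. Back to the holder.

Request:
play_rows:
  commands:
    - [[0, -8, -5.5, 20, 0.2, 0, 0], [0, 0, 0, 20, 0, 0, 0], [0, 0, 0, 20, 0, 0, 0], [0, 0, 0, 10, 0, 0, 0], [0, 0, 0, 0, 0, 0, 0], [0, 0, 0, 0, 0, 0, 0]]

```text
t: 15.7
tool_pos: [0.5374, 0.2823, 0.1538]
tool_rot: [0.813, -0.582, 0.002, 0.001]
force: [1.4, 0.0, -4.3]
width: 0.213
```

```bash
python3 go.py .537 .289 .13
```

```text
t 15.7 tcp [0.5374 0.2823 0.1538] tool delta mm [-6.5 -1.8 23.8] F [ 1.39  0.05 -4.31] w 18.2 T [-0.026 -0.044  0.007]
level turn deg [ 0.01 -0.23 -0.  ] q [ 0.36  0.56  1.4  -0.    1.19  1.6 ]
```

Request:
play_rows:
  commands:
    - [[0, -6, -1.8, 5, 0, 0, 0], [0, 0, 0, 5, 0, 0, 0], [0, 0, 0, 5, 0, 0, 0], [0, 0, 0, 0, 0, 0, 0], [0, 0, 0, 0, 0, 0, 0]]

```text
t: 16.32
tool_pos: [0.5378, 0.2894, 0.1391]
tool_rot: [0.813, -0.582, 0.002, 0.0]
force: [-0.1, -0.0, -3.5]
width: 0.212
```

```bash
python3 go.py .537 .289 .13
```

```text
t 16.32 tcp [0.5378 0.2894 0.1391] tool delta mm [0.1 0.9 9.1] F [-0.09 -0.03 -3.46] w 18.1 T [ 0.005 -0.047  0.046]
level turn deg [-0.13 -0.22  0.  ] q [ 0.37  0.58  1.41 -0.    1.16  1.61]
```

Request:
play_rows:
  commands:
    - [[0, 0.2, 0.9, 4, -0.1, -0.2, 0], [0, 0, 0, 4, 0, 0, 0], [0, 0, 0, 3, 0, 0, 0], [0, 0, 0, 0, 0, 0, 0]]

```text
t: 16.82
tool_pos: [0.537, 0.2887, 0.1274]
tool_rot: [0.813, -0.582, 0.0, -0.0]
force: [-0.5, -0.2, -2.3]
width: 0.213
```

```bash
python3 go.py .5368 .289 .0815; python3 - <<'E'
from h import *
b=eyes.camera("scene")[:,:,::-1]
cv2.imwrite("pics/c7.png",crop("",(215,200),60,60,8,b))
E
```

```text
t 16.82 tcp [0.537  0.2887 0.1274] tool delta mm [-0.3  0.1 45.9] F [-0.47 -0.2  -2.33] w 18.2 T [-0.013 -0.029  0.046]
level turn deg [-0.02 -0.01  0.  ] q [ 0.37  0.59  1.42 -0.    1.13  1.61]
```

View pics/c7.png

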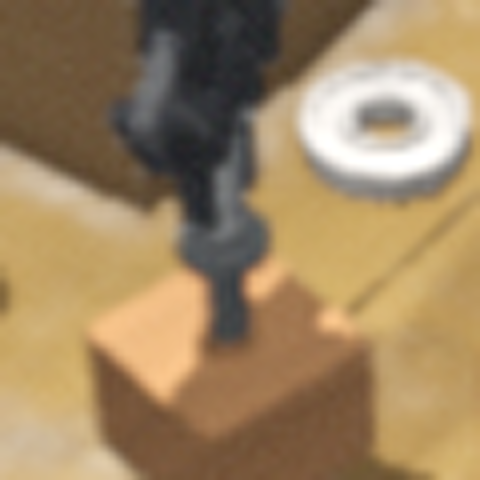

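The drift is upright with its shank end at about (230,338), over the middle of the brown block's top face. I insert it gently.

Request:
play_rows:
  commands:
    - [[0, -0.3, 0, 3, 0, 0, 0], [0, 0, 0, 3, 0, 0, 0], [0, 0, 0, 3, 0, 0, 0], [0, 0, 0, 0, 0, 0, 0]]

```text
t: 17.38
tool_pos: [0.5371, 0.2891, 0.1181]
tool_rot: [0.813, -0.582, 0.0, -0.0]
force: [-0.6, 0.2, -2.6]
width: 0.213
```

```bash
python3 go.py .5368 .289 .0815
```

```text
t 17.38 tcp [0.5371 0.2891 0.1181] tool delta mm [ 0.   0.3 36.6] F [-0.64  0.24 -2.57] w 18.2 T [0.02  0.023 0.009]
level turn deg [-0.05 -0.01  0.  ] q [ 0.37  0.6   1.43 -0.    1.11  1.61]
```

It is in the hole (shank end about 54 mm high, no contact force). Continuing down.

Request:
play_rows:
  commands:
    - [[0, 0, 0.3, 4, 0, 0, 0], [0, 0, 0, 4, 0, 0, 0], [0, 0, 0, 4, 0, 0, 0], [0, 0, 0, 4, 0, 0, 0], [0, 0, 0, 0, 0, 0, 0]]

```text
t: 18.0
tool_pos: [0.5367, 0.289, 0.1007]
tool_rot: [0.813, -0.582, 0.0, -0.0]
force: [0.7, 0.7, -3.3]
width: 0.218
```

```bash
python3 go.py .5368 .289 .0815
```

```text
t 18.0 tcp [0.5367 0.289  0.1007] tool delta mm [ 0.  -0.1 19.2] F [ 0.69  0.68 -3.34] w 18.6 T [ 0.044 -0.052  0.041]
level turn deg [-0.03 -0.01  0.  ] q [ 0.37  0.62  1.45 -0.    1.07  1.61]
```

Request:
play_rows:
  commands:
    - [[0, 0, 0, 4, 0, 0, 0], [0, 0, 0, 4, 0, 0, 0], [0, 0, 0, 4, 0, 0, 0], [0, 0, 0, 3, 0, 0, 0], [0, 0, 0, 2, 0, 0, 0], [0, 0, 0, 0, 0, 0, 0]]

```text
t: 18.75
tool_pos: [0.5368, 0.289, 0.0826]
tool_rot: [0.813, -0.582, 0.0, -0.0]
force: [0.2, 0.6, -3.3]
width: 0.214
```

```bash
python3 go.py .5368 .289 .0815
```

```text
t 18.75 tcp [0.5368 0.289  0.0826] tool delta mm [ 0.  -0.   1.1] F [ 0.22  0.61 -3.29] w 18.3 T [ 0.049  0.022 -0.026]
level turn deg [-0.04 -0.01  0.  ] q [ 0.37  0.64  1.47 -0.    1.04  1.61]
```

Request:
play_rows:
  commands:
    - [[0, 0, 0, 1, 0, 0, 0], [0, 0, 0, 0.5, 0, 0, 0], [0, 0, 0, 0, 0, 0, 0]]

```text
t: 19.12
tool_pos: [0.5371, 0.2891, 0.0818]
tool_rot: [0.813, -0.582, 0.001, -0.001]
force: [-1.1, -0.8, -2.7]
width: 0.212
```

```bash
python3 go.py .5368 .289 .0815
```

```text
t 19.12 tcp [0.5371 0.2891 0.0818] tool delta mm [0.  0.3 0.3] F [-1.09 -0.82 -2.73] w 18.1 T [-0.003  0.009  0.039]
level turn deg [-0.11 -0.01  0.  ] q [ 0.37  0.64  1.47 -0.    1.03  1.61]
```

Request:
play_rows:
  commands:
    - [[0, 0, 0, 1, 0, 0, 0], [0, 0, 0, 1, 0, 0, 0]]

```text
t: 19.38
tool_pos: [0.5372, 0.2892, 0.0817]
tool_rot: [0.813, -0.582, 0.001, -0.001]
force: [-3.9, -1.7, 6.5]
width: 0.216
```

```bash
python3 go.py .5368 .289 .0815
```

```text
t 19.38 tcp [0.5372 0.2892 0.0817] tool delta mm [0.1 0.5 0.2] F [-3.87 -1.71  6.48] w 18.4 T [-0.401  0.556 -0.05 ]
level turn deg [-0.17 -0.01  0.  ] q [ 0.37  0.64  1.47 -0.    1.03  1.61]
```

The collar is down on the wood (about 9 N, TCP back at the grasp height). Now I release slowly.

Request:
play_rows:
  commands:
    - [[0, 0, 0, -0.3, 0, 0, 0], [22, 0, 0, 0, 0, 0, 0], [26, 0, 0, 0, 0, 0, 0], [35, 0, 0, 0, 0, 0, 0], [60, 0, 0, 0, 0, 0, 0], [85, 0, 0, 0, 0, 0, 0], [85, 0, 0, 0, 0, 0, 0], [85, 0, 0, 0, 0, 0, 0]]

```text
t: 20.38
tool_pos: [0.5381, 0.2896, 0.0824]
tool_rot: [0.813, -0.582, 0.002, -0.002]
force: [0.0, 0.8, 0.0]
width: 0.994
```

```bash
python3 go.py .5368 .289 .23
```

```text
t 20.38 tcp [0.5381 0.2896 0.0824] tool delta mm [ 1.000e-01  6.000e-01 -1.476e+02] F [0.03 0.79 0.05] w 84.9 T [0.01  0.004 0.007]
level turn deg [-0.31 -0.    0.  ] q [ 0.37  0.64  1.47 -0.    1.03  1.61]
```

Request:
play_rows:
  commands:
    - [[85, 0, 0, -15, 0, 0, 0], [85, 0, 0, -15, 0, 0, 0], [85, 0, 0, -20, 0, 0, 0], [85, 0, 0, -30, 0, 0, 0], [85, 0, 0, -40, 0, 0, 0], [85, 0, 0, -40, 0, 0, 0], [85, 50, 20, 0, 0, 0, 0], [85, 50, 20, 0, 0, 0, 0], [85, 50, 20, 0, 0, 0, 0], [85, 50, 20, 0, 0, 0, 0], [85, 0, 0, 0, 0, 0, 0], [85, 0, 0, 0, 0, 0, 0]]

```text
t: 21.88
tool_pos: [0.5272, 0.0692, 0.2622]
tool_rot: [0.814, -0.581, 0.008, -0.009]
force: [-0.1, 0.9, 1.0]
width: 0.996
```

```bash
python3 go.py .5368 .289 .23; python3 - <<'E'
from h import *
a=eyes.camera("top")[:,:,::-1];b=eyes.camera("scene")[:,:,::-1]
A=np.hstack([crop("",(195,165),66,60,6,a),crop("",(332,190),66,60,6,a)])
B=np.hstack([crop("",(215,205),66,36,6,b),crop("",(305,150),66,36,6,b)])
cv2.imwrite("pics/c8.png",np.vstack([A,B]))
E
```

```text
t 21.88 tcp [0.5272 0.0692 0.2622] tool delta mm [-204.9  -79.6   33.4] F [-0.08  0.92  0.98] w 85.0 T [-0.026  0.02  -0.025]
level turn deg [-1.37 -0.2   0.  ] q [-0.02  0.32  1.47  0.01  1.33  1.22]
```

View pics/c8.png

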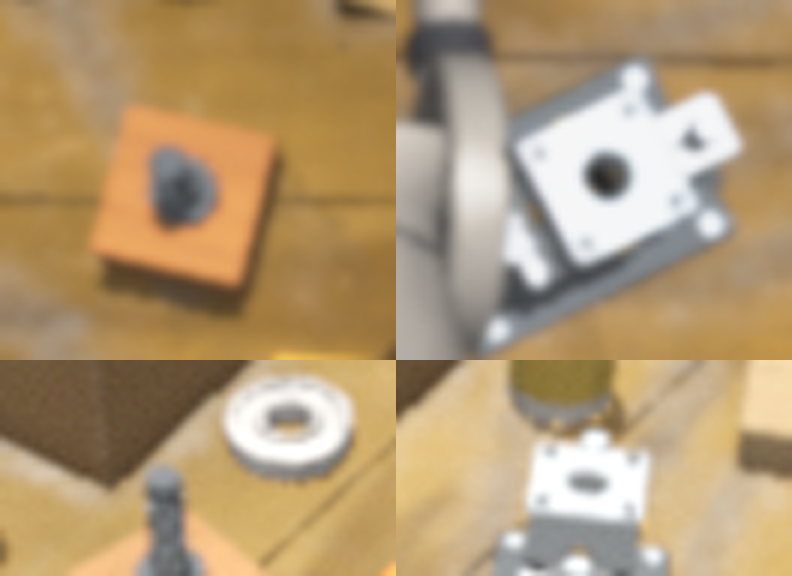

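The drift stands upright in the brown block as it did at the start (top crop 182,188). The bore (607,177) is empty, the bearing and tin are in place, and nothing is touching the robot. I hand in.

```bash
python3 -c "
from bench import ctrl
print(ctrl.sign_off())"
```

```text
the job is handed in; nothing more can be done
None
```

I carried out the whole job and handed it in at about 22 s of the 70 s allowed. The sign-off gave no verdict.

- **Pushing the bush:** The bush slid at about 8 N. The load then fell back to the drift's own weight, so the bush had come free.
- **Collar on the rim:** The collar then met the rim. I held it at about 9–10 N for roughly half a second. The highest reading in my checks was about 10.5 N, against the 25 N limit.
- **Drift back in its holder:** I lowered it into the same brown block until the collar bore on the wood at about 9 N, with the tool back at its grasp height. I then released it. The last pictures show it upright and the arm clear.
- **Bush in the dish:** The last pictures show the bore empty. The bush itself is hidden under the housing, so I infer that it lies in the dish and did not see it there.
- **Bystanders:** The bearing and the tin look undisturbed. I didn't check the nut in the last crops, but the arm never went low near it.
- **One disagreement:** The cameras put the rim at about 108 mm. Touch put it at about 113 mm, and I went by touch.

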